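Wedge the rocking pedestal firm on the welding table

ROBOT

A 6-joint arm with a two-finger parallel gripper is mounted at the origin on the work surface. World frame = base frame: x ahead of the robot, y to its left, z up, the work surface at z = 0. Lengths are in mm, angles in rad, forces in N, time in s.
With the tool pointing down it reaches from about 300 to 775 mm from the base axis. Payload 14.6 kg.
Tool frame: the origin (TCP) lies between the finger pads; the fingertips stand 8 mm ahead of it and the grasp point (between the pads) lies 11 mm behind it; x points along the fingers, y is the direction in which the jaws open and shut, and the axes are right-handed (so a half turn about x gives the same grasp; the last joint's range is limited). The gripper opens to 94 mm and grips with 3 to 60 N. Pads are 16 mm wide; open, the fingers measure 119 mm over their backs; the gripper's body (75 mm by 177 mm) begins 78 mm behind the grasp point.
Start: joints at [-1.248, 0.3, 1.521, -0, 1.321, -0.067], TCP at [208.994, -508.734, 213.446] pointing down, gripper open.
Joint ranges: [-3.03, 3.03], [-0.79, 2.21], [0.23, 2.52], [-1.04, 4.18], [0, 3.07], [-2.55, 2.55]. Speed limits (rad/s): [2.22, 2.22, 2.57, 3.14, 3.14, 3.14].

INTERFACE

Orientations are given as [roll, pitch, yaw] about the fixed x, y, z axes, in that order (R = Rz(yaw) Ry(pitch) Rx(roll)).
In Python, from cell import telemetry, camera, calibration, order gives the robot as it stands.
- The arm moves only by the shell command python3 -m handwheel 'ROWS' [FORCE]. ROWS is JSON, a list of rows, each a list of 7 numbers: the turn, a rotation vector about the tool's x, y, z as a fraction of full scale, then the shift along the tool's x, y, z as a fraction of full scale, then the opening, from 0 (shut) to 1 (fully open). A call has 1 to 12 rows; each row is the pose to reach, as a shift and turn from the pose measured when the call began, along the tool's axes at that moment, turning the shorter way round; what a row does not reach only later rows make up. Full scale, the value 1, is 300 mm for a shift and pi rad for a turn. A row lasts 1/8 s, in which the tool goes at most 62.5 mm and 10.7 degrees, less where a joint would pass 70% of its speed; a pose out of reach is approached as far as the arm can. A call with a number of a shift or a turn outside -1 to 1 is refused whole. A call with a gripper value outside its range is refused whole. The fingers move at their own pace and stop on an object; FORCE is the grip in N (left out, the last holds). Time passes only in rows, so rows that repeat a pose let the fingers close. It gives the time, the measured TCP pose, the force and the opening at its end, in the units of the state.
- telemetry.read_state(): the state, without advancing time (a new reading comes with each control period).
- camera(name): name is "scene" or "side" or "wrist"; returns the picture (420x560x3 uint8, red, green, blue); there is no depth.
- calibration(name): a dict with "fov_y" (degrees; the focal length in pixels is half the picture's height over the tangent of half this angle, whatever the lens; pixels are square), "cx", "cy" (the principal point, pixels), "k1" (the pictures are not rectified: a ray, as slopes to the right and down, at radius r is drawn at 1 + k1 r^2 times it, then the intrinsics apply), "position" and "attitude" of the camera in the world. Camera axes: x right, y down, z forward; pixel columns grow to the right and rows downward; lengths in mm; the calibration is good to about 2 mm. A picture is of the moment at which its call begins: read the wrist's pose just before it. calibration takes no time and is no camera call; for the wrist camera it gives the pose at the moment of the call.
- order.sign_off(): hands the job in, once; it reports no verdict.
The state is a dict: "clock": time; "joints": joint angles; "qd": joint speeds; "effort": joint torques, N m; "eef_pos": TCP position; "eef_rot": TCP orientation; "wrist_force": force on the tool from outside, world axes, zero at the start; "moment": the same for the moment, N m; "finger_gap": finger opening in mm.
Only numpy, scipy, OpenCV 4.12 (cv2) and the standard library are available. Lean on these libraries where they do the work, as an engineer would, in place of code of your own. Each camera call takes 0.05 s, during which the arm holds its last target.

TASK

The welded aluminium pedestal on the fixture table rocks because the leg beside the steel wedge is too short. Using only your fingertips and without picking anything up or shoving the pedestal about, push the wedge, thin end first, in under that leg until it just takes up the gap without jacking the pedestal up, then press down firmly on the top plate over that leg to feel that it no longer rocks. Finish with your fingertip still pressing there and the pedestal standing level and firm on the wedge; leave the other things where they are.

Things in the scene. Friction and masses are not known exactly. Their poses are not given: they have to be found in the camera images.
- pedestal: welded aluminium pedestal, 2.1 to 2.9 kg: plate 220 (its x) x 240 (its y) x 8 mm, top 60 mm above the table, on four legs of 26 mm square tube at x = +/-85, y = +/-95 mm; at the plate's middle a tube socket with clamp collar, about 100 mm across, top 130 mm above the table. Origin: on the table under the plate's middle, z up. It rests level on three good legs; the fourth is short.
- corner (a point): point on top of the pedestal's plate straight over the short leg (pedestal x = -85, y = +95 mm), 60 mm above the table while level; plate edges 25 mm away in pedestal -x and +y. 3.5 to 5.5 N down here tips the unwedged pedestal, about the line through the two neighbouring legs, until the short leg meets the table; a firm press, to tell, is 8 to 15 N.
- foot_edge (a point): point on the table under the middle of the short leg's outer face (pedestal x = -85, y = +108 mm), where the wedge goes in along pedestal -y, under the leg. The flat end of the short leg hangs 4 to 7.5 mm above the table; how much is not known
- wedge: plain steel taper wedge flat on the table, 100 mm long (its x), 40 mm wide (its y), 0.25 kg. Origin: middle of its underside. Thin end, 2 mm thick, at x = +50 mm; upright butt, 14 mm high, at x = -50 mm; the top slopes evenly. Starts with the thin end facing the short leg, 15 to 50 mm from its face. It slides with 1 to 2 N; the push rises clearly once the gap is taken up; friction about 0.6 keeps it there.
- level_box: digital level box, an upright grey and black block 60 x 26 x 60 mm with a blank screen, standing loose on the pedestal's plate; origin: middle of its underside. Not part of the job
- v_block: steel V-block, 50 x 50 x 44 mm, on the table near the wedge; origin: middle of its underside. Not part of the job
- screw_jack: small round steel screw jack, 40 mm across, 66 mm high, standing on the table in front of the pedestal (towards the robot); origin: middle of its underside. Not part of the job
- tube_offcut: aluminium tube off-cut standing on end, 48 mm across, 55 mm high; origin: middle of its underside. Not part of the job
- gauge_block: steel set-up block, 76 x 51 x 25 mm; origin: middle of its underside. Not part of the job
- flat_bar: flat steel rule, 220 x 30 x 5 mm, of even thickness; origin: middle of its underside. Not part of the job
- locking_clamp: nickel-plated locking C-clamp lying on its side, about 310 mm long and 20 mm high; origin near its middle. Not part of the job
Things that resemble listed ones, but are neither listed nor needed, are in the scene too. Leave any pink look-alike of the wedge alone.

How it is judged (in metres and radians):
At the end, for the whole second after the job is handed in: A fingertip presses the plate with more than 6 N within 50 mm of the point over the short leg; the wedge, flat on the table, carries more than 0.5 N of the pedestal; under that press the pedestal is level within 0.009 rad (about 1 mm at the corner) and at rest (contact force between the fingers and pedestal above 6 N and horizontal distance between the grasp point and corner below 0.05 m and contact force between wedge and pedestal above 0.5 N and angle between pedestal's own z axis and vertical below 0.009 rad and angle between wedge's own z axis and vertical below 0.03 rad and linear speed of each of pedestal, wedge below 0.01 m/s); the arm keeps its last pose, push and grip.
It fails at once if the wedge is lifted off the table (height (world z) of wedge above 0.015 m).
It fails at once if the pedestal is lifted or tipped over (height (world z) of pedestal above 0.015 m or angle between pedestal's own z axis and vertical above 0.12 rad).
It fails at once if the pedestal is shoved more than 25 mm from its place (distance of pedestal from where it was at the start of the episode above 0.025 m).
It fails at once if another thing is moved more than 30 mm (distance of any of level_box, v_block, screw_jack, tube_offcut, gauge_block, flat_bar, locking_clamp from where it was at the start of the episode above 0.03 m).
It also fails if it takes over 51 s, if anything falls off the work surface, if the arm or the gripper's body presses on something with over 40 N, if the wrist force passes 120 N, or if a joint passes its speed limit or range.

## Working session

There is one attempt and no reset: what is moved stays moved. The work goes in short steps, Python scripts to look and compute and a shell command to move; the robot and the scene stay as the last step left them, time stands still between calls to the robot, and variables do not carry over. Pictures are saved under pics/ and viewed, and the job is handed in when it is done.

```bash
mkdir -p pics; ls; python3 - <<'E'
from cell import telemetry,camera,calibration
import cv2
print(telemetry.read_state())
for n in("scene","side","wrist"):
    print(n,calibration(n)); cv2.imwrite(f"pics/{n}0.png",camera(n)[:,:,::-1])
E
```

```text
pics
{'clock': 0.0, 'joints': array([-1.24760748e+00,  3.00524842e-01,  1.52160691e+00, -1.92419855e-05,
        1.32071932e+00, -6.66095519e-02]), 'qd': array([-1.15290545e-04, -5.28053028e-04,  1.55918036e-04, -1.68401445e-06,
        1.53190813e-04,  2.55231052e-04]), 'effort': array([ 2.45981873e-04, -5.31799686e+01, -3.52739668e+01,  7.08237151e-02,
        2.44207936e-02, -1.11051977e-04]), 'eef_pos': array([ 208.90288755, -508.49012184,  212.84592781]), 'eef_rot': array([-1.62259681,  1.56953777,  1.90879902]), 'wrist_force': array([-0.14245608,  0.05387081, -1.11012978]), 'moment': array([-0.031448  , -0.01106692, -0.01783907]), 'finger_gap': 94.12004011161788}
scene {'fov_y': 53.32123514118201, 'cx': 279.7786282931879, 'cy': 214.356986217179, 'k1': -0.12951594007497225, 'position': array([1144.85560728, -210.47575616,  821.08986079]), 'attitude': array([-2.41747688, -0.00825276,  1.23898273])}
side {'fov_y': 44.32586335837927, 'cx': 282.55026383852174, 'cy': 209.46072778446236, 'k1': 0.004633283860472807, 'position': array([ -46.25986342, 1209.48516578,  861.82757106]), 'attitude': array([-2.09942014, -0.00551427, -2.69274987])}
wrist {'fov_y': 65.25619714574401, 'cx': 279.9536195953873, 'cy': 208.32162185319268, 'k1': -0.05910730119178522, 'position': array([ 275.74565164, -481.7425506 ,  384.18134337]), 'attitude': array([ 2.89083296e+00,  2.72570543e-04, -1.18045497e+00])}
```

View pics/scene0.png

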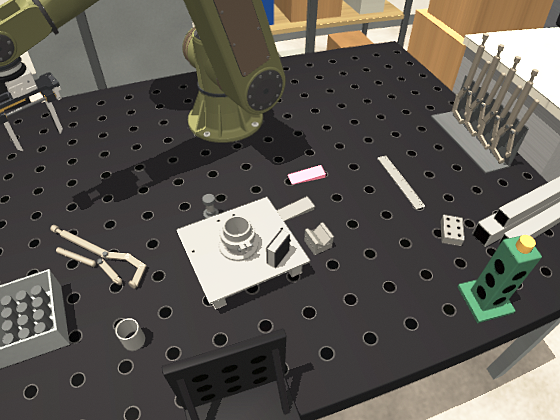

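View pics/side0.png

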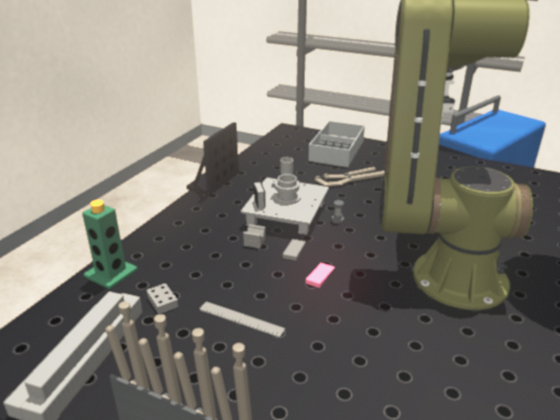

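View pics/wrist0.png

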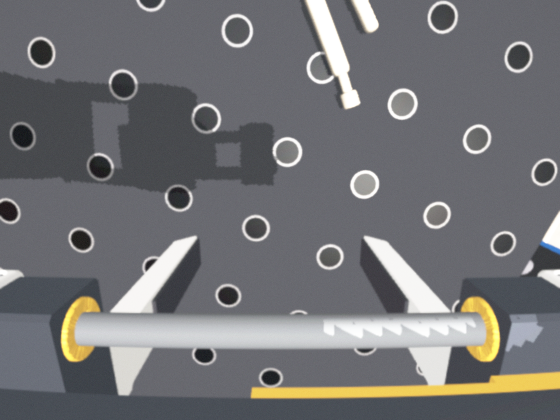

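The steel wedge is at scene (297,209) and side (294,250). It touches the pedestal's near-left side. The pink look-alike is at scene (307,175) and side (320,274). I'll enlarge both views to confirm and measure.

```bash
cat > h.py <<'E'
import numpy as np,cv2
from scipy.spatial.transform import Rotation as R
from cell import telemetry,camera,calibration
def K(c):
    f=210/np.tan(np.radians(c['fov_y']/2)); return np.array([[f,0,c['cx']],[0,f,c['cy']],[0,0,1]]),np.array([c['k1'],0,0,0,0.])
def rot(c): return R.from_euler('xyz',c['attitude']).as_matrix()
def px2w(c,uv,z):
    k,d=K(c); p=cv2.undistortPoints(np.array(uv,float).reshape(-1,1,2),k,d).reshape(-1,2)
    r=np.c_[p,np.ones(len(p))]@rot(c).T; o=np.array(c['position']); z=np.broadcast_to(z,len(p))
    return o+r*((z-o[2])/r[:,2])[:,None]
def w2px(c,P):
    M=rot(c).T; k,d=K(c); P=np.array(P,float).reshape(-1,3)
    return cv2.projectPoints(P,cv2.Rodrigues(M)[0],-M@np.array(c['position']),k,d)[0].reshape(-1,2)
E
python3 - <<'E'
import cv2
a=cv2.imread('pics/scene0.png'); b=cv2.imread('pics/side0.png')
cv2.imwrite('pics/sc.png',cv2.resize(a[160:320,165:345],None,fx=4.4,fy=3.75*0+3.75,interpolation=cv2.INTER_CUBIC)[:600,:800])
cv2.imwrite('pics/si.png',cv2.resize(b[150:290,225:365],None,fx=4.2,fy=4.2,interpolation=cv2.INTER_CUBIC))
E
```

```text
(no output)
```

View pics/sc.png

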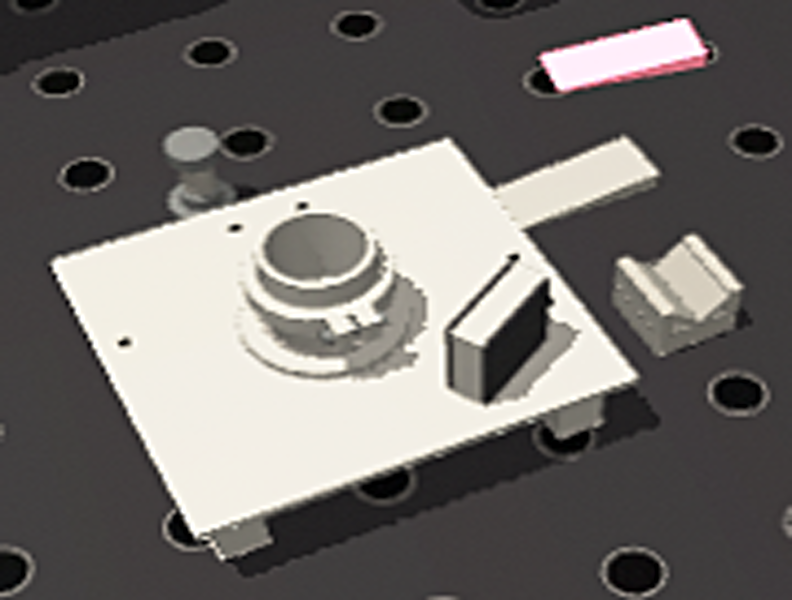

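View pics/si.png

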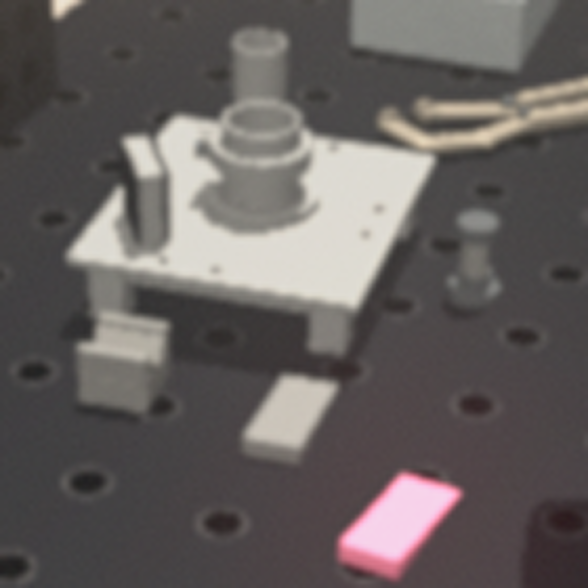

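```bash
cat > fit.py <<'E'
from h import *
from scipy.optimize import least_squares
sc=calibration('scene');si=calibration('side')
S=lambda p:np.array(p)/[4.4,3.75]+[165,160]
D=lambda p:np.array(p)/4.2+[225,150]
def fit(model,a,b,x0):
    def T(x):
        c,s=np.cos(x[2]),np.sin(x[2]); return model@np.array([[c,s,0],[-s,c,0],[0,0,1]])+[x[0],x[1],0]
    def f(x):
        w=T(x); r=[]
        for c,pts in((sc,a),(si,b)):
            i=list(pts); r.append(w2px(c,w[i])-np.array([pts[j] for j in i]))
        return np.concatenate(r).ravel()
    s=least_squares(f,x0,x_scale=[10,10,.1]); return s.x,f(s.x).reshape(-1,2).round(1)
ped=np.array([[-110,120,60],[110,120,60],[110,-120,60],[-110,-120,60.]])
A=dict(enumerate(S([[450,138],[637,378],[200,537],[52,262]])))
B=dict(enumerate(D([[355,307],[68,258],[180,117],[437,158]])))
i=px2w(sc,list(A.values()),60);j=px2w(si,list(B.values()),60)
print(i.round(0),j.round(0))
x0=[*i.mean(0)[:2],np.arctan2(*(i[0]-i[3])[1::-1])-np.pi/2]
p,r=fit(ped,A,B,x0); print('ped',p,r.tolist())
wm=np.array([[-50,20,14],[-50,-20,14],[50,-20,2],[50,20,2],[-50,20,0],[-50,-20,0.]])
# wedge: thin end +x faces pedestal -y ; its y -> pedestal x
WA={0:S([659,172]),1:S([625,136]),4:S([655,183])}
# wedge yaw = p2-90deg: wedge +y -> ped +x
WB={0:D([245,440]),1:D([300,447]),2:D([338,380]),3:D([285,377]),4:D([243,452]),5:D([297,460])}
w0=px2w(si,[D([290,410])],8)[0]
w,r=fit(wm,WA,WB,[w0[0],w0[1],p[2]-np.pi/2]); print('wedge',w,r.tolist())
c,s=np.cos(p[2]),np.sin(p[2]); Rp=np.array([[c,-s],[s,c]])
print('wedge in ped',(Rp.T@(w[:2]-p[:2])).round(1),'rel yaw',np.degrees(w[2]-p[2]))
for n,q in(('corner',[-85,95]),('foot',[-85,108])): print(n,(Rp@q+p[:2]).round(1))
E
python3 fit.py
```

```text
[[ 445.    4.   60.]
 [ 662.   33.   60.]
 [ 696. -200.   60.]
 [ 479. -232.   60.]] [[ 439.    7.   60.]
 [ 654.   37.   60.]
 [ 685. -201.   60.]
 [ 469. -228.   60.]]
ped [ 5.67201738e+02 -9.87241309e+01  1.39249669e-01] [[-0.1, -0.9], [0.6, -1.1], [-1.4, -0.9], [-0.7, -1.2], [-0.3, -0.6], [-1.3, -0.7], [-2.0, -0.6], [-1.0, -1.0]]
wedge [458.115344    72.40387201  -1.42992866] [[-0.5, -0.6], [-0.3, -0.8], [0.0, 0.0], [-0.7, -1.0], [-0.3, -0.1], [-0.1, 0.6], [-0.2, -0.9], [-0.3, 0.2], [0.3, 0.9]]
wedge in ped [-84.3 184.6] rel yaw -89.90729543672775
corner [469.8 -16.4]
foot [468.   -3.6]
```

Both fits agree within about 1 px. The wedge sits in line with the short leg, 26.6 mm from its face, and the pedestal yaw is 0.139 rad. The steel bar between the V-block and the pink piece is the wedge. Next I'll work out the approach in tool axes.

```bash
cat > go.py <<'E'
import sys
from h import *
# pose rel ped
PX,PY,PYAW=567.2,-98.7,0.1392
c,s=np.cos(PYAW),np.sin(PYAW)
def p2w(x,y,z): return np.array([PX+c*x-s*y,PY+s*x+c*y,z])
def w2p(v): d=np.array(v)[:2]-[PX,PY]; return np.array([c*d[0]+s*d[1],-s*d[0]+c*d[1],v[2]])
def plan(P,sign=1):
    st=telemetry.read_state(); R0=R.from_euler('xyz',st['eef_rot']).as_matrix()
    y=sign*np.array([c,s,0]); x=np.array([0,0,-1.]); z=np.cross(x,y)
    T=np.c_[x,y,z]; rv=R.from_matrix(R0.T@T).as_rotvec()
    sh=R0.T@(np.array(P)-st['eef_pos'])
    print('turn',(rv/np.pi).round(4),'shift',(sh/300).round(4),'| mm',sh.round(1),'deg',np.degrees(rv).round(1))
def show():
    st=telemetry.read_state(); R0=R.from_euler('xyz',st['eef_rot']).as_matrix()
    print('t',round(st['clock'],2),'ped-frame TCP',w2p(st['eef_pos']).round(1),'F ped',np.r_[w2p(np.r_[st['wrist_force'][:2]+[PX,PY],st['wrist_force'][2]])].round(2),'gap',st['finger_gap'].round(1) if hasattr(st['finger_gap'],'round') else st['finger_gap'],'q',st['joints'].round(2)); print(R0.round(3).tolist())
E
python3 - <<'E'
from go import *
show()
q=p2w(-84.5,260,60); print(q)
plan(q,1);plan(q,-1)
vb=px2w(calibration('scene'),[[680/4.4+165,300/3.75+160]],22); print('vblock ped',w2p(vb[0]))
pk=px2w(calibration('scene'),[[625/4.4+165,52/3.75+160]],8); print('pink ped',w2p(pk[0]))
E
```

```text
t 0.15 ped-frame TCP [-411.7 -356.2  213. ] F ped [-0.4   0.21  0.67] gap 94.05639818255284 q [-1.25  0.3   1.52  0.    1.32 -0.07]
[[-0.0, 0.38, -0.925], [0.001, -0.925, -0.38], [-1.0, -0.001, -0.0]]
[447.44210869 147.06065077  60.        ]
turn [-4.202e-01 -2.000e-04  2.000e-04] shift [ 0.5116 -1.7189 -1.5658] | mm [ 153.5 -515.7 -469.7] deg [-75.6  -0.    0. ]
turn [5.798e-01 2.000e-04 2.000e-04] shift [ 0.5116 -1.7189 -1.5658] | mm [ 153.5 -515.7 -469.7] deg [104.4   0.    0. ]
vblock ped [ 46.9273533  184.33217435  22.        ]
pink ped [-183.56623913  280.67546952    8.        ]
```

```bash
python3 -m handwheel '[[-0.21,0,0,0,-0.86,-0.78,0.1],[-0.21,0,0,0,-0.86,-0.78,0.1],[-0.21,0,0,0,-0.86,-0.78,0.1],[-0.21,0,0,0,-0.86,-0.78,0.1],[-0.21,0,0,0,-0.86,-0.78,0.1],[-0.21,0,0,0,-0.86,-0.78,0.1],[-0.21,0,0,0,-0.86,-0.78,0.1],[-0.21,0,0,0,-0.86,-0.78,0.1]]' 20; python3 - <<'E'
from go import *
show(); plan(p2w(-84.5,260,60),1)
E
```

```text
clock: 1.15
eef_pos: [327.3, -181.4, 213.2]
eef_rot: [-2.125, 1.57, 2.067]
wrist_force: [-0.1, -0.3, -0.4]
finger_gap: 17.4
t 1.15 ped-frame TCP [-249.1  -48.6  213.2] F ped [-0.09 -0.29 -0.44] gap 17.413761246697952 q [-0.6  -0.11  1.97  0.    1.28 -0.08]
[[-0.0, 0.867, -0.498], [0.001, -0.498, -0.867], [-1.0, -0.001, -0.0]]
turn [-2.102e-01 -2.000e-04  2.000e-04] shift [ 0.5114 -0.1973 -1.1489] | mm [ 153.4  -59.2 -344.7] deg [-37.8  -0.    0. ]
```

```bash
python3 -m handwheel '[[-0.21,0,0,0,-0.17,-1,0.1],[-0.21,0,0,0,-0.17,-1,0.1],[-0.21,0,0,0,-0.17,-1,0.1],[-0.21,0,0,0,-0.17,-1,0.1],[-0.21,0,0,0,-0.17,-1,0.1],[-0.21,0,0,0,-0.17,-1,0.1],[-0.21,0,0,0,-0.17,-1,0.1]]' 20; python3 - <<'E'
from go import *
show(); plan(p2w(-84.5,260,60),1)
cv2.imwrite('pics/w1.png',camera('wrist')[:,:,::-1])
E
```

```text
clock: 2.02
eef_pos: [432.4, 103.0, 213.0]
eef_rot: [-1.984, 1.57, 2.866]
wrist_force: [0.2, -0.4, 0.5]
finger_gap: 9.2
t 2.02 ped-frame TCP [-105.5  218.4  213. ] F ped [ 0.12 -0.43  0.46] gap 9.238025328289435 q [0.15 0.06 1.8  0.   1.28 0.01]
[[-0.001, 0.991, 0.137], [0.0, 0.137, -0.991], [-1.0, -0.001, -0.001]]
turn [-0.0005 -0.0002  0.0004] shift [ 0.5101  0.0705 -0.1385] | mm [153.   21.1 -41.5] deg [-0.1 -0.   0.1]
```

View pics/w1.png

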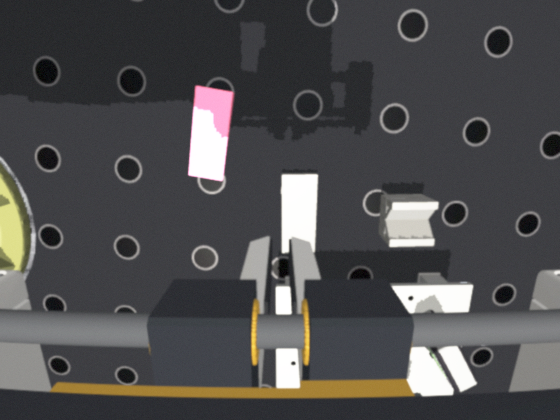

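The wrist view shows the wedge butt edge at (282,175)–(318,175), the V-block at (410,220) and the pink piece at (212,133). I'll check the wedge position from this view.

```bash
python3 - <<'E'
from go import *
w=px2w(calibration('wrist'),[[282,175],[318,174.5],[212,133]],[14,14,8])
for v in w: print(w2p(v).round(1))
cv2.imwrite('pics/w1c.png',cv2.resize(cv2.imread('pics/w1.png')[150:300,200:400],None,fx=4,fy=4,interpolation=cv2.INTER_CUBIC))
plan(p2w(-84.5,265,60),1)
E
```

```text
[-103.   233.6   14. ]
[-62.1 234.2  14. ]
[-181.7  280.6    8. ]
turn [-0.0007 -0.0002  0.0002] shift [ 0.5107  0.0703 -0.1561] | mm [153.2  21.1 -46.8] deg [-0.1 -0.   0. ]
```

View pics/w1c.png

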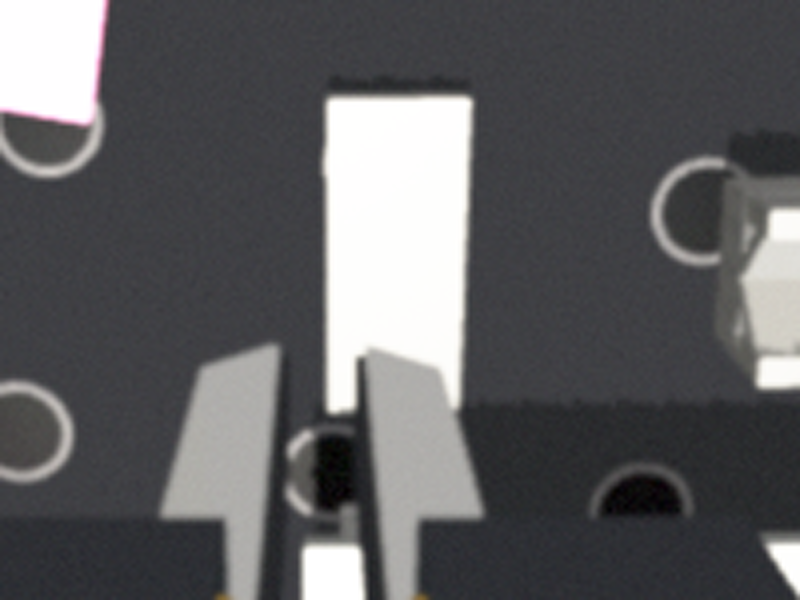

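```bash
python3 -m handwheel '[[0,0,0,0.2,0.073,-0.137,0.1],[0,0,0,0.4,0.073,-0.137,0.1],[0,0,0,0.5,0.073,-0.137,0.1],[0,0,0,0.5,0.073,-0.137,0.1],[0,0,0,0.6,0.073,-0.137,0.1],[0,0,0,0.65,0.073,-0.137,0.1],[0,0,0,0.667,0.073,-0.137,0.1],[0,0,0,0.667,0.073,-0.137,0.1],[0,0,0,0.667,0.073,-0.137,0.1]]' 20; python3 - <<'E'
from go import *
show()
cv2.imwrite('pics/w2.png',camera('wrist')[:,:,::-1])
E
```

```text
clock: 3.2
eef_pos: [448.7, 146.5, 14.0]
eef_rot: [2.533, 1.57, 1.099]
wrist_force: [-0.3, -0.1, -0.0]
finger_gap: 9.5
t 3.2 ped-frame TCP [-83.3 259.3  14. ] F ped [-0.3  -0.03 -0.03] gap 9.452044620305474 q [0.24 0.41 1.91 0.   0.83 0.1 ]
[[0.0, 0.991, 0.136], [0.001, 0.136, -0.991], [-1.0, 0.0, -0.001]]
```

View pics/w2.png

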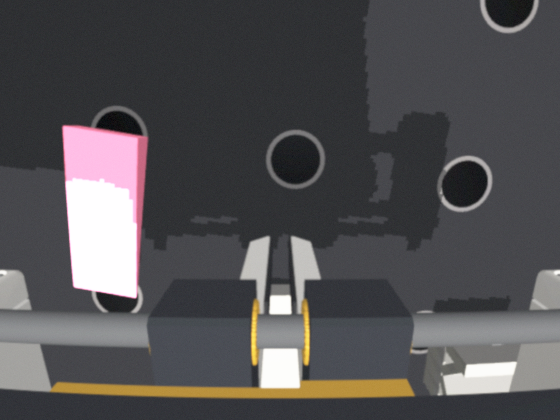

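```bash
python3 -m handwheel '[[0,0,0,0.003,0,0.02,0.1],[0,0,0,0.005,0,0.035,0.1],[0,0,0,0.005,0,0.05,0.1],[0,0,0,0.005,0,0.06,0.1],[0,0,0,0.005,0,0.07,0.1],[0,0,0,0.005,0,0.08,0.1],[0,0,0,0.005,0,0.09,0.1],[0,0,0,0.005,0,0.1,0.1]]' 20; python3 - <<'E'
from go import *
show()
cv2.imwrite('pics/s3.png',camera('side')[:,:,::-1][150:290,225:365].repeat(4,0).repeat(4,1))
E
```

```text
clock: 4.25
eef_pos: [452.8, 116.7, 12.3]
eef_rot: [2.626, 1.57, 1.193]
wrist_force: [0.0, 0.9, -0.6]
finger_gap: 9.3
t 4.25 ped-frame TCP [-83.4 229.2  12.3] F ped [ 0.17  0.91 -0.56] gap 9.291398089528343 q [0.17 0.41 1.92 0.   0.82 0.04]
[[0.0, 0.991, 0.137], [0.001, 0.137, -0.991], [-1.0, 0.0, -0.001]]
```

View pics/s3.png

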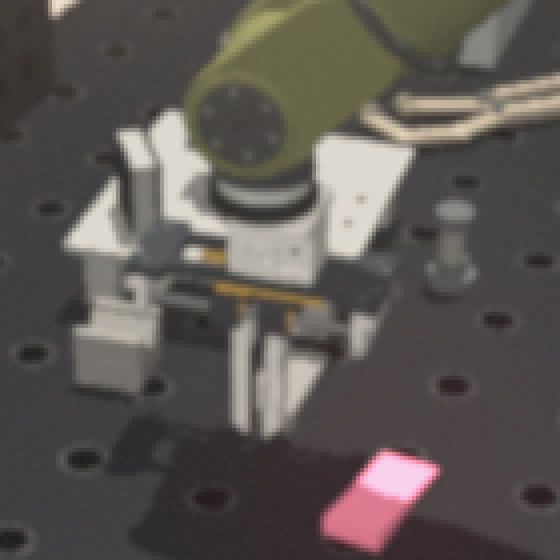

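The side view shows both fingertips at (258,410) behind the butt, with the wedge moving toward the leg. The push is about 0.9 N. I'll continue.

```bash
python3 -m handwheel '[[0,0,0,0,0,0.012,0.1],[0,0,0,0,0,0.025,0.1],[0,0,0,0,0,0.037,0.1],[0,0,0,0,0,0.05,0.1],[0,0,0,0,0,0.062,0.1],[0,0,0,0,0,0.075,0.1],[0,0,0,0,0,0.075,0.1]]' 20; python3 - <<'E'
from go import *
show()
E
python3 -m handwheel '[[0,0,0,0,0,0.008,0.1],[0,0,0,0,0,0.015,0.1]]'
python3 -m handwheel '[[0,0,0,0,0,0.008,0.1],[0,0,0,0,0,0.015,0.1]]'
```

```text
clock: 5.18
eef_pos: [456.0, 93.8, 12.3]
eef_rot: [2.45, 1.57, 1.015]
wrist_force: [-0.1, 0.0, -0.4]
finger_gap: 9.3
t 5.17 ped-frame TCP [-83.4 206.1  12.3] F ped [-0.14  0.04 -0.36] gap 9.338572144952806 q [ 0.12  0.4   1.92  0.    0.82 -0.01]
[[0.0, 0.991, 0.136], [0.0, 0.136, -0.991], [-1.0, 0.0, -0.0]]
clock: 5.42
eef_pos: [456.6, 89.3, 12.3]
eef_rot: [2.573, 1.57, 1.139]
wrist_force: [-0.6, 1.0, 0.3]
finger_gap: 9.5
clock: 5.68
eef_pos: [457.2, 84.7, 12.3]
eef_rot: [2.66, 1.57, 1.226]
wrist_force: [0.9, 0.9, -0.5]
finger_gap: 9.3
```

```bash
python3 -m handwheel '[[0,0,0,0,0,0.005,0.1],[0,0,0,0,0,0.01,0.1]]' | grep -E 'pos|force'
python3 -m handwheel '[[0,0,0,0,0,0.005,0.1],[0,0,0,0,0,0.01,0.1]]'| grep -E 'pos|force'
python3 -m handwheel '[[0,0,0,0,0,0.005,0.1],[0,0,0,0,0,0.01,0.1]]'| grep -E 'pos|force'
```

```text
eef_pos: [457.6, 81.6, 12.3]
wrist_force: [-0.2, 1.9, -0.1]
eef_pos: [458.0, 78.5, 12.3]
wrist_force: [0.9, 1.8, 0.7]
eef_pos: [458.5, 75.5, 12.3]
wrist_force: [-0.7, 0.7, -0.8]
```

```bash
python3 - <<'E'
from go import *
show()
F=[]
for i in range(3):
    im=camera('side')[:,:,::-1]; F.append(telemetry.read_state()['wrist_force'])
print(np.mean(F,0))
cv2.imwrite('pics/s4.png',cv2.resize(im[180:260,260:340],None,fx=7,fy=7,interpolation=cv2.INTER_CUBIC))
E
python3 -m handwheel '[[0,0,0,0,0,0.005,0.1],[0,0,0,0,0,0.01,0.1]]'| grep -E 'pos|force'
```

```text
t 6.42 ped-frame TCP [-83.5 187.6  12.3] F ped [-0.62  0.83 -0.76] gap 9.735700839826373 q [ 0.08  0.4   1.93  0.    0.81 -0.05]
[[0.0, 0.991, 0.136], [0.001, 0.136, -0.991], [-1.0, 0.0, -0.0]]
[-0.24984706 -0.01046963  0.27737569]
eef_pos: [458.9, 72.4, 12.3]
wrist_force: [-0.1, 1.1, 0.2]
```

View pics/s4.png

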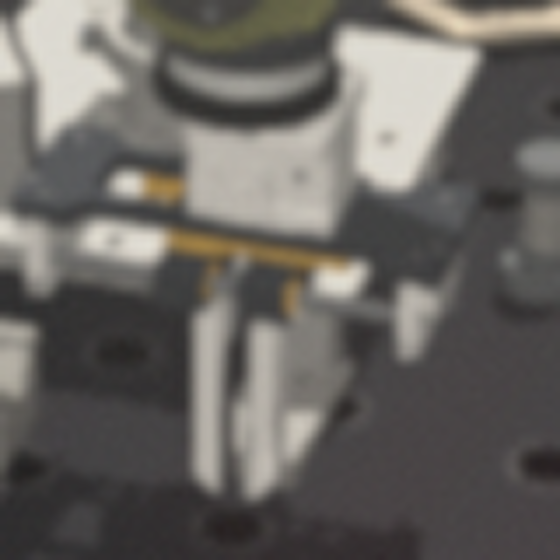

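The wedge is still sliding freely at about 1 N. In the side view it runs under the leg at (330,390) in the crop. I'll keep to small steps.

```bash
python3 -m handwheel '[[0,0,0,0,0,0.005,0.1],[0,0,0,0,0,0.01,0.1]]' | grep -E 'pos|force'
python3 -m handwheel '[[0,0,0,0,0,0.005,0.1],[0,0,0,0,0,0.01,0.1]]'| grep -E 'pos|force'
```

```text
eef_pos: [459.3, 69.3, 12.3]
wrist_force: [-0.2, 0.8, 0.1]
eef_pos: [459.7, 66.2, 12.3]
wrist_force: [-0.7, 1.6, -0.3]
```

```bash
for i in 1; do python3 -m handwheel '[[0,0,0,0,0,0.004,0.1],[0,0,0,0,0,0.008,0.1]]' | grep -E 'pos|force'; done; python3 -m handwheel '[[0,0,0,0,0,0.004,0.1],[0,0,0,0,0,0.008,0.1]]'| grep -E 'pos|force'
```

```text
eef_pos: [460.1, 63.8, 12.3]
wrist_force: [0.9, 1.1, 1.1]
eef_pos: [460.4, 61.7, 12.3]
wrist_force: [-1.8, 9.0, 0.9]
```

The push rose from 1 N to 9 N, so the gap is taken up. I'll stop and check.

```bash
python3 - <<'E'
from go import *
show()
F=[]
for i in range(4):
    im=camera('side' if i<3 else 'scene')[:,:,::-1]; F.append(telemetry.read_state()['wrist_force'])
    if i==0: cv2.imwrite('pics/s5f.png',im)
print(np.round(F,1)); show()
cv2.imwrite('pics/sc5.png',cv2.resize(im[160:320,165:345],None,fx=4.4,fy=3.75,interpolation=cv2.INTER_CUBIC))
E
```

```text
t 7.83 ped-frame TCP [-83.6 173.7  12.3] F ped [-0.55  9.16  0.87] gap 9.592169353842284 q [ 0.05  0.4   1.93  0.    0.81 -0.08]
[[0.0, 0.991, 0.136], [0.001, 0.136, -0.991], [-1.0, 0.0, -0.001]]
[[-0.2  7.1  2.1]
 [-0.8  6.   0.9]
 [-1.5  6.6  0.8]
 [-0.3  7.4 -0. ]]
t 8.03 ped-frame TCP [-83.6 173.7  12.3] F ped [ 0.74  7.33 -0.04] gap 9.271202682047893 q [ 0.05  0.4   1.93  0.    0.81 -0.08]
[[0.0, 0.991, 0.136], [0.001, 0.136, -0.991], [-1.0, 0.0, -0.001]]
```

View pics/sc5.png

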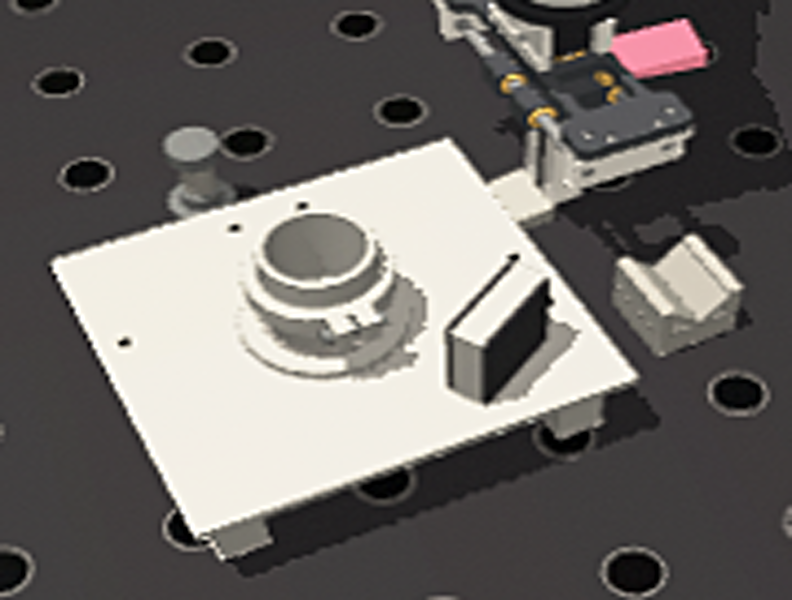

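The pedestal hasn't moved. The push holds at about 7 N, which puts the gap near 7 mm. I'll back off, lift, close the fingers and go over the corner.

```bash
python3 -m handwheel '[[0,0,0,0,0,-0.02,0.1],[0,0,0,0,0,-0.06,0.1],[0,0,0,-0.1,0,-0.06,0],[0,0,0,-0.3,0,-0.06,0],[0,0,0,-0.35,0,-0.06,0],[0,0,0,-0.35,0,0.1,0],[0,0,0,-0.35,-0.005,0.262,0],[0,0,0,-0.35,-0.005,0.262,0],[0,0,0,-0.30,-0.005,0.262,0],[0,0,0,-0.25,-0.005,0.262,0],[0,0,0,-0.23,-0.005,0.262,0],[0,0,0,-0.23,-0.005,0.262,0]]' 20; python3 - <<'E'
from go import *
show()
F=[]
for i in range(6):
    im=camera('side' if i<5 else 'wrist')[:,:,::-1]; F.append(telemetry.read_state()['wrist_force'])
    if i==0: cv2.imwrite('pics/s6.png',cv2.resize(im[150:290,225:365],None,fx=4.2,fy=4.2,interpolation=cv2.INTER_CUBIC))
print(np.mean(F,0)); cv2.imwrite('pics/w6.png',im)
E
```

```text
clock: 9.52
eef_pos: [469.3, -15.9, 80.6]
eef_rot: [-2.536, 1.569, 2.314]
wrist_force: [-0.1, -0.5, 0.9]
finger_gap: 0.8
t 9.53 ped-frame TCP [-85.5  95.5  80.6] F ped [-0.18 -0.5   0.87] gap 0.8273085923988767 q [-0.11  0.29  1.88  0.    0.98 -0.25]
[[-0.001, 0.991, 0.137], [0.001, 0.137, -0.991], [-1.0, -0.001, -0.001]]
[-0.04481483  0.09503137  0.33475279]
```

View pics/s6.png

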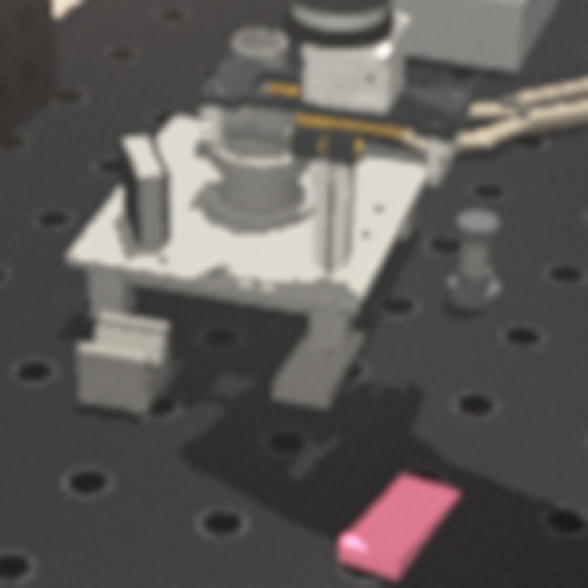

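View pics/w6.png

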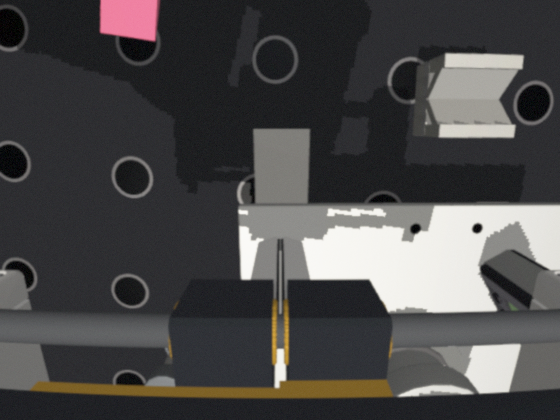

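The side view shows the wedge under the short leg at (320,350), with the fingertips over the corner at (333,265). The wrist view shows the wedge square to the plate. I'll press down now.

```bash
python3 -m handwheel '[[0,0,0,0.015,0.001,0,0],[0,0,0,0.028,0.001,0,0],[0,0,0,0.034,0.001,0,0],[0,0,0,0.036,0.001,0,0],[0,0,0,0.037,0.001,0,0]]' 20 | grep -E 'pos|force'; python3 -m handwheel '[[0,0,0,0.003,0,0,0],[0,0,0,0.003,0,0,0]]' | grep -E 'pos|force'
```

```text
eef_pos: [470.1, -16.4, 70.5]
wrist_force: [0.4, 0.5, 0.3]
eef_pos: [470.0, -16.4, 69.6]
wrist_force: [-0.6, -0.5, 0.5]
```

```bash
python3 -m handwheel '[[0,0,0,0.003,0,0,0],[0,0,0,0.003,0,0,0]]' | grep -E 'pos|force'; python3 -m handwheel '[[0,0,0,0.003,0,0,0],[0,0,0,0.003,0,0,0]]' | grep -E 'pos|force'
```

```text
eef_pos: [470.0, -16.4, 68.6]
wrist_force: [0.1, -0.9, 0.2]
eef_pos: [470.1, -16.4, 68.2]
wrist_force: [-3.5, -0.5, 9.9]
```

```bash
python3 -m handwheel '[[0,0,0,0.001,0,0,0],[0,0,0,0.001,0,0,0],[0,0,0,0.001,0,0,0]]' | grep -E 'pos|force'; python3 - <<'E'
from go import *
show()
F=[]
for i in range(8):
    n='side' if i<7 else 'scene'
    im=camera(n)[:,:,::-1]; F.append(telemetry.read_state()['wrist_force'])
    if i==0: cv2.imwrite('pics/s7.png',cv2.resize(im[150:290,225:365],None,fx=4.2,fy=4.2,interpolation=cv2.INTER_CUBIC))
print(np.round(F,1)); cv2.imwrite('pics/sc7.png',cv2.resize(im[160:320,165:345],None,fx=4.4,fy=3.75,interpolation=cv2.INTER_CUBIC)); show()
E
```

```text
eef_pos: [470.1, -16.4, 68.2]
wrist_force: [-2.2, -0.2, 6.1]
t 11.57 ped-frame TCP [-84.8  95.   68.2] F ped [-2.18  0.08  6.11] gap 0.623277257147581 q [-0.11  0.31  1.88  0.    0.95 -0.25]
[[0.001, 0.991, 0.136], [0.001, 0.136, -0.991], [-1.0, 0.001, -0.001]]
[[-3.5 -0.7  5.7]
 [-3.1 -0.1  7. ]
 [-3.3 -0.5  7. ]
 [-1.7 -0.   6.2]
 [-4.6  0.4  6.6]
 [-2.8 -0.   5.7]
 [-2.  -0.   6.1]
 [-3.3  0.1  6.1]]
t 11.97 ped-frame TCP [-84.7  95.   68.2] F ped [-3.23  0.54  6.14] gap 0.23316228519632182 q [-0.11  0.31  1.88  0.    0.95 -0.25]
[[0.001, 0.991, 0.136], [0.001, 0.136, -0.991], [-1.0, 0.001, -0.001]]
```

View pics/s7.png

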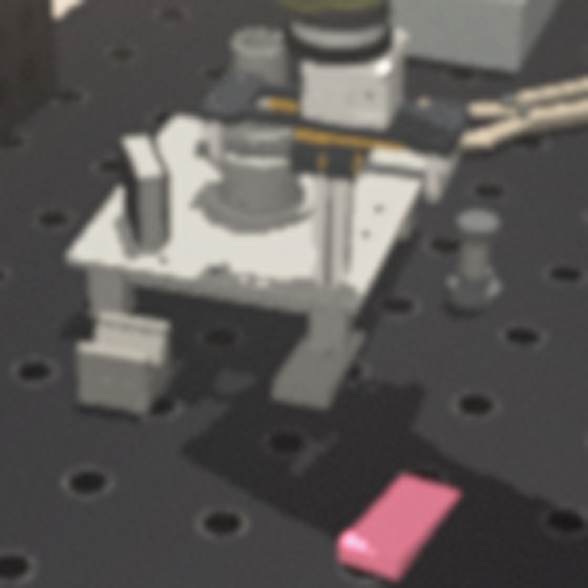

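View pics/sc7.png

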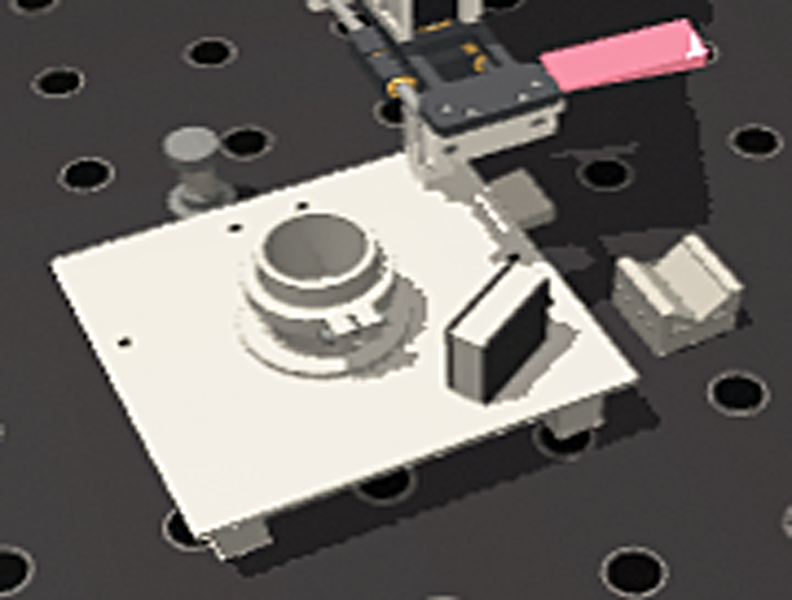

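The pedestal sits solid at 6 N with the tip at z 60.2. I'll press a bit firmer, aiming for about 11 N, and hold.

```bash
python3 -m handwheel '[[0,0,0,0.002,0,0,0],[0,0,0,0.002,0,0,0],[0,0,0,0.002,0,0,0],[0,0,0,0.002,0,0,0]]' | grep -E 'pos|force'; python3 - <<'E'
from go import *
F=[]
for i in range(6):
    camera('side'); F.append(telemetry.read_state()['wrist_force'])
print(np.round(F,1)); show()
E
```

```text
eef_pos: [470.1, -16.4, 68.2]
wrist_force: [-3.7, 1.0, 10.1]
[[-4.1  0.2  9.3]
 [-3.   0.3 10.4]
 [-4.3  0.9 10. ]
 [-5.6  0.7  9.9]
 [-4.6  0.8  9.9]
 [-5.   0.   9.4]]
t 12.78 ped-frame TCP [-84.7  95.   68.2] F ped [-4.97  0.73  9.43] gap 0.5383631226098943 q [-0.11  0.31  1.88  0.    0.95 -0.25]
[[0.001, 0.991, 0.136], [0.001, 0.136, -0.991], [-1.0, 0.001, -0.001]]
```

```bash
python3 -c "
from cell import order
print(order.sign_off())"
```

```text
the job is handed in; nothing more can be done
None
```

I pushed the wedge in under the short leg with the fingertips and handed the job in at about 12.8 s, with a fingertip still pressing on the corner. Sign-off gives no verdict, so what follows is from my own checks.

- **Wedge:** it slid at 1–2 N, then the push jumped to about 9 N and held near 7 N. I stopped there, about 42 mm under the leg, which puts the gap at roughly 7 mm.
- **Press:** the closed fingertips hold about 10 N down, about 0.3 mm from the corner point by my fit. The tip stayed at z = 60.2 mm from 6 N to 10 N, so the pedestal neither rocks nor looks jacked up (level is 60 mm).
- **Other things:** by eye in the scene and side pictures, the pedestal, level box, V-block, screw jack and pink piece had not moved. I didn't compare the other items again; the arm's work stayed away from them.
- **Sideways force:** the press also carries 4–5 N sideways along x. It caused no visible movement.
- **Not measured:** I did not measure the pedestal's tilt or the load on the wedge directly. The level check rests on the tip height, and the wedge load on the press being well above the 3.5–5.5 N tipping force.

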